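# Open a label unwinder spindle whose nut may be left-handed

### The arm

A 6-joint arm with a two-finger parallel gripper is mounted at the origin on the work surface; the furniture and walls round the work are solid. World frame = base frame: x ahead of the robot, y to its left, z up, the work surface at z = 0. Lengths are in mm, angles in rad, forces in N, time in s.
With the tool pointing down it reaches from about 275 to 750 mm from the base axis. Payload 10.2 kg.
Tool frame: the origin (TCP) lies at the centre of the arm's flange, where the gripper is bolted on; the fingertips stand 173 mm ahead of it and the grasp point (between the pads) lies 155 mm ahead of it; z points along the fingers, y is the line along which they close (so a half turn about z gives the same grasp; the last joint's range is limited). The gripper opens to 85 mm and grips with 20 to 120 N. Pads are 22 mm wide; open, the fingers measure 114 mm over their backs; the gripper's body (76 mm by 85 mm) begins 54 mm behind the grasp point. The pads swing forward as they close: fully open they stand 13 mm farther back than shut.
Start: joints at [-1.344, 0.313, 1.498, -0, 1.331, -0.223], TCP at [228.251, -472.794, 404.694] pointing down, gripper open.
Joint ranges: [-2.94, 2.94], [-0.97, 2.17], [0.19, 2.56], [-1.23, 4.37], [0.02, 3.11], [-2.88, 2.88]. Speed limits (rad/s): [2.39, 2.39, 3.01, 3.14, 3.14, 3.14].

### API

Orientations are given as a unit quaternion [w, x, y, z].
In Python, from rig import status, capture, camera_info, ticket gives the robot as it stands.
- The arm moves only by the shell command python3 -m crank 'ROWS' [FORCE]. ROWS is JSON, a list of rows, each a list of 7 numbers: the shift along the tool's x, y, z as a fraction of full scale, then the turn, a rotation vector about the tool's x, y, z as a fraction of full scale, then the closure, from 0 (fully open) to 1 (shut). A call has 1 to 12 rows; each row is the pose to reach, as a shift and turn from the pose commanded when the call began, along the tool's axes at that moment; what a row does not reach only later rows make up. Full scale, the value 1, is 0.1 m for a shift and 45 degrees for a turn. A row lasts 1/10 s, in which the tool goes at most 50 mm and 8.59 degrees, less where a joint would pass 70% of its speed; a pose out of reach is approached as far as the arm can. A call with a number of a shift or a turn outside -1 to 1 is refused whole. A call with a gripper value outside its range is refused whole. The fingers move at their own pace and stop on an object; FORCE is the grip in N (left out, the last holds). Time passes only in rows, so rows that repeat a pose let the fingers close. It gives the time, the measured TCP pose, the force, the opening and the grip force at its end, in the units of the state.
- status.sense(): the state, without advancing time (a new reading comes with each control period).
- capture(name): name is "scene" or "side" or "wrist"; returns (picture, depth): 400x640x3 uint8, red, green, blue; 400x640 float32, mm along the optical axis (not along the pixel's ray), 0 where there is no reading.
- camera_info(name): a dict with "K" (3x3 intrinsics, pixels), "camera_from_world" (4x4, takes a point from world to camera coordinates). Camera axes: x right, y up, looking along -z (the intrinsics and any distortion apply to the point x, -y, -z); pixel columns grow to the right and rows downward; lengths in mm; the calibration is good to about 2 mm. A picture is of the moment at which its call begins: read the wrist's pose just before it. camera_info takes no time and is no camera call; for the wrist camera it gives the pose at the moment of the call.
- ticket.finish_job(): hands the job in; it is judged then, once.
The state is a dict: "time_s": time; "joints": joint angles; "dq": joint speeds; "tau": joint torques, N m; "eef_pos": TCP position; "ee_rot": TCP orientation; "force": force on the tool from outside, world axes, zero at the start; "wrist_torque": the same for the moment, N m; "grip_width": opening from 0.0 (shut) to 1.0 (fully open); "grip_force": force on a finger pad.
Only numpy, scipy, OpenCV 4.12 (cv2) and the standard library are available. Lean on these libraries where they do the work, as an engineer would, in place of code of your own. Each camera call takes 0.05 s, during which the arm holds its last target. There are 200 camera calls.

### The job

The roll on one spindle of the twin label unwinder is due for a change: it is the spindle with the part-used label roll parked on its blue hand nut (leave the red tape, parked on the other nut, where it is). Take the parked label roll off and stand it flat on the bench, then unscrew that nut: one spindle has a right-hand and the other a left-hand thread and they are not marked, so feel gently which way it loosens and do not force it. Finish with the nut lifted off, holding it level in the gripper a few centimetres clear above its spindle, and do not disturb the other nut or the glue bottle behind.

Things in the scene. Friction and masses are not known exactly. Their poses are not given: they have to be found in the camera images.
- unwinder: Twin label unwinder, fixed: grey board 130 x 290 mm, top 12 mm above the bench, with two upright spindles 160 mm apart along its y and two guide pins at its front corners, 70 mm high. Origin: centre of its underside on the bench; z up, x away from the robot; up to 0.2 rad askew. The bench beyond its -y end (the robot's right) is clear for about 90 mm, level with its front half.
- spindle_a: One spindle, fixed, at either end of the board: steel disc, mounted white label roll (83 mm diameter, never moves), steel washer 77 mm above the bench on which the nut seats, and above it a threaded stud, hidden in the nut. Origin on its axis, 12 mm above the bench, z up. Its thread hand is not told.
- spindle_b: The other spindle, same shape and size, origin likewise, opposite thread hand. Both have a quick three-start thread, 30 mm of rise a turn: turned the loosening way, the nut climbs and comes free after 70 to 80 degrees (about 6 mm of rise); then it lifts straight off. It catches again if turned past about 160 degrees.
- spindle_a_tip (a point): Tip of the stud of spindle_a, on its axis, 97.5 mm above the bench (20.5 mm above the washer).
- spindle_b_tip (a point): Tip of the stud of spindle_b, likewise.
- nut_a: Blue ribbed round hand nut, always on spindle_a: 52 mm diameter, 42 mm tall (lower 22 mm hollow, with the thread; upper 20 mm a solid head to grip), 80 g, white index line along its own +x on its top and side. Origin: centre of its underside, at first on the washer 77 mm above the bench (top at 119 mm). z up.
- nut_b: The same kind of nut, always on spindle_b. Either nut starts done up with a few degrees of play. Turned the tightening way it stops within about 20 degrees and does not rise; pulling straight up does not free it.
- spare_roll: Part-used white label roll, solid for handling, 62 mm diameter, 36 mm tall, about 100 g, parked flat on the nut of the spindle to be opened, within 4 mm of its centre. Origin: centre of its underside. z up.
- red_tape: Roll of red tape, 67 mm diameter, 18 mm tall, parked flat on the nut of the spindle that is not to be opened. Origin: centre of its underside.
- glue: Bystander: white glue bottle with a blue nozzle, 40 x 62 x 187 mm, standing behind the unwinder. Origin: centre of the underside.
Things that resemble listed ones, but are neither listed nor needed, are in the scene too. Leave any turquoise look-alike of the nut_a alone.

How it is judged (in metres and radians):
On the way:
1. the part-used label roll stands flat on the bench, let go (height (world z) of spare_roll below 0.006 m and angle between spare_roll's own z axis and vertical below 0.1 rad and contact force between the fingers and spare_roll below 0.05 N and linear speed of spare_roll below 0.03 m/s), for 0.3 s.
At the end, for the whole second after the job is handed in: The part-used roll stands flat (within 0.1 rad) on the bench, not touched; the nut of the spindle it was parked on is gripped, at rest, upright within 0.35 rad, its underside more than 20 mm above the tip of its stud and within 60 mm of its axis, and touches no part of the unwinder (all of step 1 and ((horizontal distance between spindle_a and red_tape above 0.09 m and z of nut_a in the frame of spindle_a_tip above 0.02 m and contact force between the fingers and nut_a above 1 N and contact force between nut_a and spindle_a below 0.05 N and contact force between nut_a and unwinder below 0.05 N and contact force between nut_a and spare_roll below 0.05 N and horizontal distance between nut_a and spindle_a_tip below 0.06 m and linear speed of nut_a below 0.03 m/s and angle between nut_a's own z axis and vertical below 0.35 rad) or (horizontal distance between spindle_b and red_tape above 0.09 m and z of nut_b in the frame of spindle_b_tip above 0.02 m and contact force between the fingers and nut_b above 1 N and contact force between nut_b and spindle_b below 0.05 N and contact force between nut_b and unwinder below 0.05 N and contact force between nut_b and spare_roll below 0.05 N and horizontal distance between nut_b and spindle_b_tip below 0.06 m and linear speed of nut_b below 0.03 m/s and angle between nut_b's own z axis and vertical below 0.35 rad))); the arm keeps its last pose, push and grip.
It fails at once if the nut under the red tape is loosened or moved ((horizontal distance between spindle_a and red_tape below 0.05 m and distance of nut_a from where it was at the start of the episode above 0.005 m) or (horizontal distance between spindle_b and red_tape below 0.05 m and distance of nut_b from where it was at the start of the episode above 0.005 m)).
It fails at once if the red tape is moved off its place (distance of red_tape from where it was at the start of the episode above 0.02 m).
It fails at once if the nut is forced on its thread (over 150 N) (contact force between nut_a and spindle_a above 150 N or contact force between nut_b and spindle_b above 150 N).
It fails at once if the glue bottle is pushed or knocked over (distance of glue from where it was at the start of the episode above 0.03 m or angle between glue's own z axis and vertical above 0.4 rad).
It also fails if it takes over 64 s, if anything falls off the work surface, if the arm or the gripper's body presses on something with over 40 N, if the wrist force passes 120 N, or if a joint passes its speed limit or range.

## Working session

There is one attempt and no reset: what is moved stays moved. The work goes in short steps, Python scripts to look and compute and a shell command to move; the robot and the scene stay as the last step left them, time stands still between calls to the robot, and variables do not carry over. Pictures are saved under pics/ and viewed, at most 10 in all, crops included, and the job is handed in when it is done.

```bash
mkdir -p pics; ls; python3 - <<'E'
from rig import status, capture, camera_info
import cv2, numpy as np
for n in("scene","side"):
    p,d=capture(n); np.savez(f"{n}.npz",p=p,d=d,K=camera_info(n)["K"],T=camera_info(n)["camera_from_world"])
    cv2.imwrite(f"pics/{n}0.png",p[...,::-1])
    print(n,camera_info(n))
s=status.sense(); print({k:np.round(v,3) for k,v in s.items()})
E
```

```text
pics
scene {'K': array([[519.77829472,   0.        , 315.31408932],
       [  0.        , 519.77829472, 198.542633  ],
       [  0.        ,   0.        ,   1.        ]]), 'camera_from_world': array([[ 9.99788098e-01,  2.04186895e-02,  2.61475332e-03,
        -6.61584654e+02],
       [-1.76130665e-02,  7.82750064e-01,  6.22086905e-01,
        -8.98530216e+01],
       [ 1.06555010e-02, -6.22001137e-01,  7.82943833e-01,
        -1.06474717e+03],
       [ 0.00000000e+00,  0.00000000e+00,  0.00000000e+00,
         1.00000000e+00]])}
side {'K': array([[433.69692742,   0.        , 316.70563171],
       [  0.        , 433.69692742, 204.29427735],
       [  0.        ,   0.        ,   1.        ]]), 'camera_from_world': array([[ 9.99336815e-01,  3.61679330e-02, -4.22037099e-03,
        -6.33526753e+02],
       [-2.08396659e-02,  6.63118597e-01,  7.48224187e-01,
        -1.01257736e+02],
       [ 2.98603287e-02, -7.47640025e-01,  6.63432555e-01,
        -9.02875172e+02],
       [ 0.00000000e+00,  0.00000000e+00,  0.00000000e+00,
         1.00000000e+00]])}
{'time_s': np.float64(0.1), 'joints': array([-1.344,  0.313,  1.498, -0.   ,  1.331, -0.223]), 'dq': array([-0.   , -0.002, -0.002, -0.001, -0.002, -0.001]), 'tau': array([ 4.0000e-03, -4.1290e+01, -2.6014e+01, -0.0000e+00,  3.0000e-03,
        0.0000e+00]), 'eef_pos': array([ 228.231, -472.765,  404.208]), 'ee_rot': array([-0.001,  0.975,  0.223, -0.   ]), 'force': array([ 0.134,  1.004, -0.86 ]), 'wrist_torque': array([ 0.02 , -0.048,  0.008]), 'grip_force': np.float64(0.0), 'grip_width': np.float64(1.005)}
```

View pics/scene0.png

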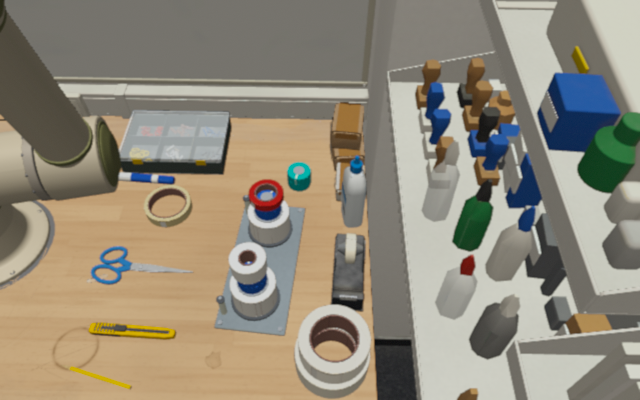

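View pics/side0.png

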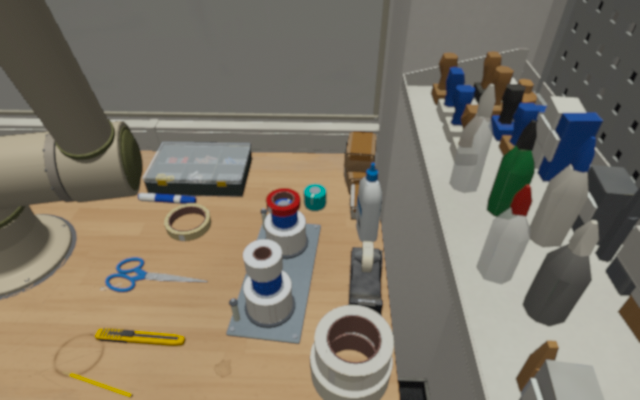

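Scene view: red tape at (266,193) on the far spindle. Candidates for the part-used roll are the white roll stacked on the blue nut at (248,260), the big double white roll at (333,345), and the mounted rolls at (254,292) and (269,222). Only the one at (248,260) sits on a blue nut. The turquoise look-alike is at (299,176) and the glue at (354,195).

```bash
cat > h.py <<'E'
import numpy as np, cv2
def world(d,K,T):
    v,u=np.mgrid[:d.shape[0],:d.shape[1]]
    P=np.stack([(u-K[0,2])/K[0,0]*d,-(v-K[1,2])/K[1,1]*d,-d],-1)
    return (P-T[:3,3])@T[:3,:3]
def circ(P):  # min enclosing circle of xy points
    (x,y),r=cv2.minEnclosingCircle(P[:,:2].astype(np.float32)); return np.round([x,y,r],1)
E
python3 - <<'E'
from h import *
for n in("scene","side"):
    z=np.load(n+".npz"); W=world(z['d'],z['K'],z['T']); ok=z['d']>0
    hsv=cv2.cvtColor(z['p'],cv2.COLOR_RGB2HSV)
    def top(m,lo,hi,name):
        m=(m&ok&(W[...,2]>lo)&(W[...,2]<hi)).astype(np.uint8)
        c,l,s,ce=cv2.connectedComponentsWithStats(m)
        for i in range(1,c):
            if s[i,4]>25:
                Q=W[l==i]; print(n,name,s[i,4],ce[i].round(),circ(Q),"z",np.median(Q[:,2]).round(1))
    H,S,V=[hsv[...,i].astype(int) for i in range(3)]
    box=(W[...,0]>300)&(W[...,0]<760)&(W[...,1]>-420)&(W[...,1]<330)
    top(box,149,163,"roll top")
    top(box&((H<8)|(H>172))&(S>130),128,145,"red")
    top(box&(H>105)&(H<125)&(S>120),60,125,"nut blue")
    top(box,68,80,"mounted top")
    top(box,8,16,"board")
    top(box,62,74,"pins+")
    top(box,180,195,"glue")
    m=box&ok&(W[...,2]>8)&(W[...,2]<16)
    l=cv2.connectedComponentsWithStats(m.astype(np.uint8)); i=1+np.argmax(l[2][1:,4])
    print(cv2.minAreaRect(W[l[1]==i][:,:2].astype(np.float32)))
    r=cv2.resize(z['p'][160:360,190:390,::-1],None,fx=3,fy=3,interpolation=cv2.INTER_CUBIC)
    cv2.imwrite(f"pics/crop_{n}.png",r)
E
```

```text
scene roll top 72 [356. 171.] [736.2  80.8  13.7] z 155.6
scene roll top 838 [247. 258.] [ 550.3 -120.1   31.7] z 153.7
scene red 476 [266. 194.] [566.8  35.   34.3] z 135.6
scene nut blue 38 [262. 192.] [561.5  45.2  12.9] z 118.6
scene nut blue 173 [268. 214.] [568.1  29.8  24.3] z 91.9
scene nut blue 216 [253. 286.] [ 553.3 -129.9   24.1] z 96.5
scene mounted top 113 [345. 143.] [723.2 230.8  32.2] z 73.7
scene mounted top 90 [352. 203.] [733.7  77.7  30. ] z 74.8
scene mounted top 527 [269. 218.] [568.1  36.8  41.2] z 73.2
scene mounted top 30 [351. 234.] [731.  -16.6  10.1] z 77.3
scene mounted top 104 [350. 249.] [727.6 -39.6  19.4] z 75.6
scene mounted top 691 [254. 290.] [ 552.3 -121.9   42.1] z 73.4
scene mounted top 155 [336. 326.] [ 697.5 -225.7   37.7] z 73.6
scene mounted top 168 [333. 372.] [ 696.3 -253.1   54.5] z 74.2
scene board 152 [191. 170.] [375.3 193.9  74.4] z 11.8
scene board 81 [165. 181.] [322.4 165.5  22.2] z 12.7
scene board 46 [299. 186.] [622.1 168.2  24.5] z 12.7
scene board 97 [164. 196.] [341.  102.8  37.4] z 12.0
scene board 90 [178. 217.] [365.1  77
[... 2385 characters left out ...]
 board 34 [319. 392.] [ 648.9 -274.9   16.9] z 12.1
side pins+ 90 [356. 167.] [719.2 230.8  28.4] z 68.7
side pins+ 99 [367. 217.] [734.1  79.2  32.2] z 67.7
side pins+ 31 [263. 211.] [519.9  76.7   8.1] z 64.3
side pins+ 459 [285. 229.] [568.5  35.7  41.4] z 72.0
side pins+ 139 [366. 257.] [729.2 -42.1  20.5] z 66.1
side pins+ 648 [268. 295.] [ 553.1 -123.3   41.6] z 72.2
side pins+ 61 [233. 302.] [ 498.  -151.9    8.5] z 64.7
side pins+ 212 [355. 331.] [ 698.2 -225.1   37.3] z 68.0
side pins+ 282 [350. 378.] [ 696.  -251.4   55.5] z 67.8
side glue 58 [136. 174.] [300.3  36.1  18.4] z 188.3
((560.9695434570312, -42.90315246582031), (291.0866394042969, 129.39695739746094), 84.40502166748047)
```

View pics/crop_scene.png

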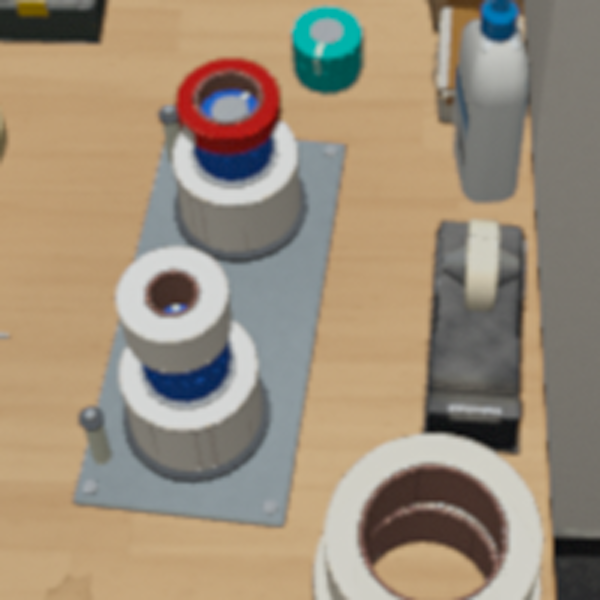

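The crop confirms it: the white roll with a brown core sits on the blue nut at crop (175,300), on the -y spindle near (552,-122). The red tape is at (228,100) on the other one. Next I move above the roll.

```bash
cat >> h.py <<'E'
from scipy.spatial.transform import Rotation as R
def plan(x,y,z,yaw):
    from rig import status
    s=status.sense(); q=np.array(s['ee_rot']); p=np.array(s['eef_pos'])
    r=R.from_quat(q[[1,2,3,0]]); X=r.as_matrix()[:,0]
    g=R.from_euler('ZX',[yaw,180],degrees=True)
    d=r.inv().apply(np.array([x,y,z])-p); t=(r.inv()*g).as_rotvec(degrees=True)
    print("t",round(s['time_s'],2),"pos",p.round(1),"yaw",np.degrees(np.arctan2(X[1],X[0])).round(1),"F",np.round(s['force'],1),"M",np.round(s['wrist_torque'],2),"w",round(float(s['grip_width']),3),"gf",round(float(s['grip_force']),1),"j6",round(float(s['joints'][5]),2))
    print("shift/100",(d/100).round(3),"turn/45",(t/45).round(3))
E
cat > pl.py <<'E'
import sys; from h import plan; plan(*map(float,sys.argv[1:]))
E
python3 -m crank '[[0.5,-0.2,0,0,0,0,0],[1,-0.4,0,0,0,0,0],[1,-0.4,0,0,0,0,0]]' 
python3 -m crank '[[0.5,-0.2,0,0,0,0,0],[1,-0.4,0,0,0,0,0],[1,-0.4,0,0,0,0,0]]' >/dev/null
python3 -m crank '[[0.5,-0.2,0,0,0,0,0],[1,-0.4,0,0,0,0,0],[1,-0.4,0,0,0,0,0]]' >/dev/null
python3 -m crank '[[0.5,-0.2,0,0,0,0,0],[1,-0.4,0,0,0,-1,0],[1,-0.4,0,0,0,-1,0],[1,-0.4,0,0,0,-1,0],[1,-0.4,0,0,0,-1,0],[1,-0.4,0,0,0,-1,0],[1,-0.4,0,0,0,-1,0]]' >/dev/null
python3 pl.py 551 -120.6 370 84
```

```text
time_s: 0.4
eef_pos: [303.1, -390.3, 404.6]
ee_rot: [-0.001, 0.974, 0.225, 0.0]
force: [-0.1, -0.3, -0.2]
grip_width: 0.997
grip_force: 0.0
t 1.7 pos [ 518.7 -155.8  404.3] yaw 71.0 F [ 0.1 -0.8 -0.3] M [-0.    0.    0.01] w 1.0 gf 0.0 j6 -0.18
shift/100 [0.438 0.191 0.343] turn/45 [-0.001  0.    -0.289]
```

```bash

python3 -m crank '[[0.44,0.19,0.3,0,0,-0.19,0],[0.44,0.19,0.3,0,0,-0.29,0],[0.44,0.19,0.3,0,0,-0.29,0],[0.44,0.19,0.34,0,0,-0.29,0]]' >/dev/null
python3 pl.py 551 -120.6 292 84
python3 - <<'E'
from rig import capture
import cv2
p,d=capture("wrist"); cv2.imwrite("pics/w1.png",p[...,::-1])
E
```

```text
t 2.1 pos [ 551.2 -120.5  371.2] yaw 83.7 F [-0.3  1.   1. ] M [-0.06 -0.05 -0.05] w 1.0 gf 0.0 j6 -0.31
shift/100 [-0.001 -0.002  0.792] turn/45 [ 0.001  0.001 -0.008]
```

View pics/w1.png

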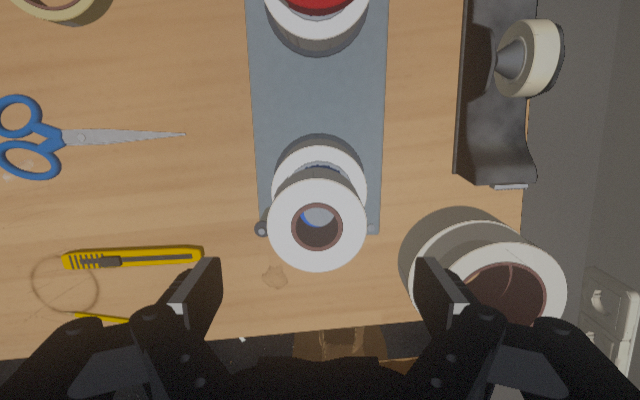

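The wrist view shows the roll at (317,226), midway between the pads at about x=222 and x=414, so the approach is aligned. Next I descend and grip.

```bash

python3 -m crank '[[0,0,0.4,0,0,0,0],[0,0,0.7,0,0,0,0],[0,0,0.79,0,0,0,0],[0,0,0.79,0,0,0,0.1],[0,0,0.79,0,0,0,0.3],[0,0,0.79,0,0,0,0.5],[0,0,0.79,0,0,0,0.5],[0,0,0.79,0,0,0,0.5],[0,0,0.79,0,0,0,0.5],[0,0,0.79,0,0,0,0.5]]' 30
python3 pl.py 551 -120.6 392 84
```

```text
time_s: 3.15
eef_pos: [551.6, -119.8, 293.7]
ee_rot: [0.002, 0.744, 0.668, 0.001]
force: [-0.9, -1.2, 7.4]
grip_width: 0.711
grip_force: 33.4
t 3.15 pos [ 551.6 -119.8  293.7] yaw 83.8 F [-0.9 -1.2  7.4] M [-0.14  0.36 -0.07] w 0.711 gf 33.4 j6 -0.31
shift/100 [-0.01  -0.002 -0.983] turn/45 [ 0.004  0.002 -0.004]
```

```bash

python3 -m crank '[[0,0,-0.1,0,0,0,0.6],[0,0,-0.3,0,0,0,0.6],[0,0,-0.5,0,0,0,0.6],[0,0,-0.5,0,0,0,0.6]]'
python3 pl.py 508 -235 342 84
```

```text
time_s: 3.55
eef_pos: [551.6, -119.5, 345.0]
ee_rot: [0.003, 0.744, 0.668, 0.001]
force: [0.5, -0.5, -1.0]
grip_width: 0.709
grip_force: 33.0
t 3.55 pos [ 551.6 -119.5  345. ] yaw 83.8 F [ 0.5 -0.5 -1. ] M [-0.06  0.01  0.02] w 0.709 gf 33.0 j6 -0.31
shift/100 [-1.195 -0.31   0.03 ] turn/45 [ 0.007  0.002 -0.004]
```

```bash

python3 -m crank '[[-0.3,-0.08,0,0,0,0,0.6],[-0.7,-0.18,0,0,0,0,0.6],[-1,-0.26,0,0,0,0,0.6],[-1,-0.26,0,0,0,0,0.6]]' >/dev/null
python3 -m crank '[[-0.2,-0.05,0.1,0,0,0,0.6],[-0.2,-0.05,0.5,0,0,0,0.6],[-0.2,-0.05,0.9,0,0,0,0.6],[-0.2,-0.05,1,0,0,0,0.6],[-0.2,-0.05,1,0,0,0,0.6]]' >/dev/null
python3 pl.py 508 -235 174 84
python3 - <<'E'
from rig import capture,camera_info
from h import *
p,d=capture("side"); I=camera_info("side"); W=world(d,I["K"],I["camera_from_world"])
cv2.imwrite("pics/s2.png",cv2.resize(p[160:400,150:450,::-1],None,fx=2,fy=2))
E
```

```text
t 4.45 pos [ 507.7 -235.   240.8] yaw 83.8 F [-0.5  0.2 -0.2] M [-0.04 -0.    0.02] w 0.708 gf 33.5 j6 -0.54
shift/100 [-0.001  0.005  0.668] turn/45 [-0.003 -0.002 -0.003]
```

View pics/s2.png

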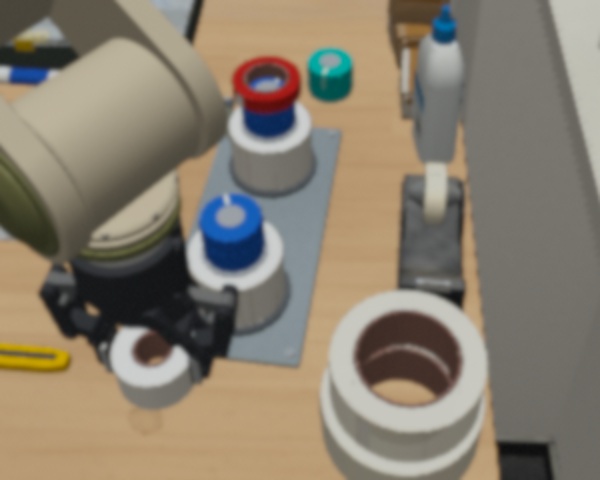

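The side view shows the roll held upright at crop (150,365) over clear bench, with the blue nut exposed at (232,230). The red tape is untouched. Next I lower the roll.

```bash

python3 -m crank '[[0,0,0.3,0,0,0,0.6],[0,0,0.55,0,0,0,0.6],[0,0,0.6,0,0,0,0.6],[0,0,0.63,0,0,0,0.6],[0,0,0.65,0,0,0,0.6],[0,0,0.66,0,0,0,0.6],[0,0,0.66,0,0,0,0.6]]' | grep -E "pos|force"
python3 -m crank '[[0,0,0.01,0,0,0,0.6],[0,0,0.01,0,0,0,0.6]]' | grep -E "pos|force"
```

```text
eef_pos: [507.8, -235.6, 176.5]
force: [0.5, -0.1, -1.3]
grip_force: 33.5
eef_pos: [507.6, -235.5, 174.9]
force: [0.1, 0.2, -0.9]
grip_force: 33.5
```

```bash

python3 -m crank '[[0,0,0.01,0,0,0,0.6],[0,0,0.015,0,0,0,0.6],[0,0,0.015,0,0,0,0.6]]' | grep -E "pos|force"
```

```text
eef_pos: [507.7, -235.5, 174.7]
force: [-5.9, 4.3, 15.0]
grip_force: 34.8
```

```bash

python3 -m crank '[[0,0,-0.005,0,0,0,0.2],[0,0,-0.005,0,0,0,0.1],[0,0,-0.005,0,0,0,0],[0,0,-0.005,0,0,0,0],[0,0,-0.005,0,0,0,0],[0,0,-0.2,0,0,0,0],[0,0,-0.6,0,0,0,0],[0,0,-1,0,0,0,0],[0,0,-1,0,0,0,0]]' | grep -E "pos|force"
python3 - <<'E'
from rig import capture,camera_info
from h import *
for n in("scene","side"):
    p,d=capture(n); I=camera_info(n); W=world(d,I["K"],I["camera_from_world"])
    np.savez(n+"2.npz",p=p,d=d,K=I["K"],T=I["camera_from_world"])
    b=lambda x,y,r:(np.hypot(W[...,0]-x,W[...,1]-y)<r)&(d>0)
    m=b(508,-235,45)&(W[...,2]>30)&(W[...,2]<42); print(n,"roll",m.sum(),circ(W[m]) if m.sum() else 0, W[m][:,2].mean())
    m=b(552,-122,40)&(W[...,2]>112)&(W[...,2]<126); Q=W[m]
    print(n,"nut top",m.sum(),circ(Q),np.median(Q[:,2]))
    m=b(568,36,50)&(W[...,2]>125); print(n,"red",circ(W[m]))
E
python3 pl.py 552.5 -122.3 300 84
```

```text
eef_pos: [508.4, -236.0, 278.3]
force: [0.0, -0.2, -0.1]
grip_force: 0.0
scene roll 874 [ 507.6 -234.8   32. ] 34.73992172639738
scene nut top 672 [ 551.7 -121.9   27.5] 118.40041961844975
scene red [568.2  35.1  34.4]
side roll 983 [ 508.3 -236.5   31.6] 34.43363228379131
side nut top 656 [ 553.4 -122.7   26.8] 118.21781237432899
side red [568.9  33.6  34.4]
t 6.7 pos [ 507.6 -235.4  273.6] yaw 83.8 F [-1.1 -0.8 -0.5] M [ 0.    0.02 -0.02] w 0.998 gf 0.0 j6 -0.54
shift/100 [ 1.173  0.325 -0.265] turn/45 [ 0.001  0.001 -0.004]
```

```bash

python3 -m crank '[[0,0,-0.27,0,0,0,0],[0.45,0.15,-0.27,0,0,0,0],[0.9,0.3,-0.27,0,0,0,0],[0.9,0.3,-0.27,0,0,0,0]]' >/dev/null
python3 -m crank '[[0.27,0.02,0,0,0,0,0],[0.27,0.02,0.0,0,0,0,0]]' >/dev/null
python3 pl.py 552.5 -122.3 263 84
```

```text
t 7.3 pos [ 552.  -120.8  298.7] yaw 83.9 F [-0.7  0.6 -0.5] M [-0.02  0.01 -0.04] w 1.001 gf 0.0 j6 -0.32
shift/100 [-0.015  0.007  0.357] turn/45 [-0.004 -0.002 -0.001]
```

```bash

python3 -m crank '[[-0.01,0.005,0.2,0,0,0,0],[-0.01,0.005,0.36,0,0,0,0],[-0.01,0.005,0.36,0,0,0,0.2],[-0.01,0.005,0.36,0,0,0,0.4],[-0.01,0.005,0.36,0,0,0,0.6],[-0.01,0.005,0.36,0,0,0,0.6],[-0.01,0.005,0.36,0,0,0,0.6],[-0.01,0.005,0.36,0,0,0,0.6],[-0.01,0.005,0.36,0,0,0,0.6]]' 20 >/dev/null
python3 pl.py 552.5 -122.3 263 84
```

```text
t 8.2 pos [ 552.5 -123.7  264.7] yaw 83.8 F [-0.3 -1.1  3. ] M [-0.13  0.15 -0.04] w 0.599 gf 21.5 j6 -0.32
shift/100 [ 0.014 -0.001  0.017] turn/45 [ 0.001  0.001 -0.004]
```

```bash

for k in 1; do python3 -m crank '[[0,0,0,0,0,0.05,0.6],[0,0,0,0,0,0.1,0.6],[0,0,0,0,0,0.1,0.6]]' 20 >/dev/null; python3 pl.py 552.5 -122.3 263 84|head -1; done
python3 -m crank '[[0,0,0,0,0,0.05,0.6],[0,0,0,0,0,0.1,0.6],[0,0,0,0,0,0.1,0.6]]' 20 >/dev/null; python3 pl.py 552.5 -122.3 263 84 |head -1
```

```text
t 8.5 pos [ 552.5 -123.7  264.6] yaw 79.3 F [-0.2 -0.1  4.4] M [-0.01  0.1  -0.09] w 0.606 gf 21.5 j6 -0.24
t 8.8 pos [ 552.5 -123.7  264.6] yaw 74.9 F [-0.5 -0.2  4.7] M [ 0.02  0.09 -0.1 ] w 0.602 gf 21.6 j6 -0.16
```

```bash

python3 -m crank '[[0,0,0,0,0,0.05,0.6],[0,0,0,0,0,0.1,0.6],[0,0,0,0,0,0.1,0.6]]' 20 >/dev/null; python3 pl.py 552.5 -122.3 263 84|head -1
python3 - <<'E'
from rig import capture,camera_info
from h import *
for n in("scene","side"):
    p,d=capture(n); I=camera_info(n); W=world(d,I["K"],I["camera_from_world"])
    z=np.load(n+"2.npz")
    a=z['p']; c=(I["camera_from_world"]@[552.5,-122.3,110,1])[:3]; u=int(I["K"][0,2]+I["K"][0,0]*c[0]/-c[2]); v=int(I["K"][1,2]+I["K"][1,1]*c[1]/c[2])
    f=[cv2.resize(q[v-35:v+35,u-35:u+35,::-1],(390,390),interpolation=cv2.INTER_CUBIC) for q in(a,p)]
    cv2.imwrite(f"pics/cmp_{n}.png",np.hstack(f))
a=cv2.imread("pics/cmp_scene.png")[:300];b=cv2.imread("pics/cmp_side.png")[:300];cv2.imwrite("pics/cmp.png",np.vstack([a,b]))
E
```

```text
t 9.1 pos [ 552.4 -123.7  264.6] yaw 70.4 F [-2.1  0.3  6.2] M [ 0.01  0.35 -0.15] w 0.601 gf 21.7 j6 -0.08
```

View pics/cmp.png

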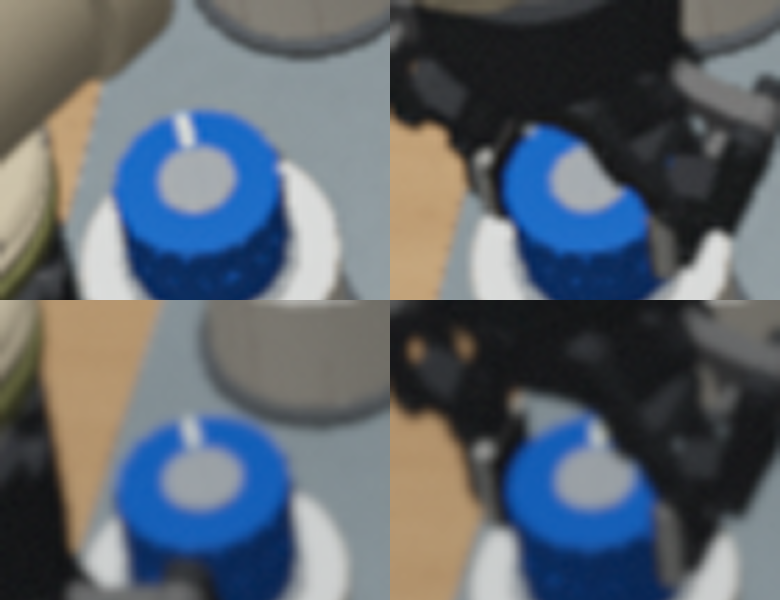

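The side view (lower pair) shows the index line moving from (192,432) to (597,432). So the nut turned clockwise with the gripper by about 13°, freely and with slowly growing upward force. I'll keep feeling in small steps.

```bash

python3 -m crank '[[0,0,0,0,0,0.05,0.6],[0,0,0,0,0,0.1,0.6],[0,0,0,0,0,0.1,0.6]]' 20 >/dev/null; python3 pl.py 552.5 -122.3 263 84|head -1
python3 -m crank '[[0,0,0,0,0,0.05,0.6],[0,0,0,0,0,0.07,0.6],[0,0,0,0,0,0.07,0.6]]' 20 >/dev/null; python3 pl.py 552.5 -122.3 263 84|head -1
```

```text
t 9.5 pos [ 552.2 -123.7  264.6] yaw 66.0 F [-5.9 -1.5  7.5] M [-0.18  0.71  0.38] w 0.597 gf 21.8 j6 -0.01
t 9.8 pos [ 552.1 -123.7  264.5] yaw 62.8 F [-5.5 -0.5  6.1] M [-0.16  0.87  0.43] w 0.601 gf 21.9 j6 0.05
```

Torque jumped to +0.43 N·m against the clockwise turn, with no thrust upward (6 N). That is the tightening stop, so this nut loosens counter-clockwise. I'll turn back and check for an upward push.

```bash

python3 -m crank '[[0,0,0,0,0,-0.15,0.6],[0,0,0,0,0,-0.3,0.6],[0,0,0,0,0,-0.45,0.6],[0,0,0,0,0,-0.45,0.6]]' 20 >/dev/null; python3 pl.py 552.5 -122.3 263 84|head -1
python3 -m crank '[[0,0,0,0,0,-0.05,0.6],[0,0,0,0,0,-0.1,0.6],[0,0,0,0,0,-0.1,0.6]]' 20 >/dev/null; python3 pl.py 552.5 -122.3 263 84|head -1
python3 -m crank '[[0,0,0,0,0,-0.05,0.6],[0,0,0,0,0,-0.1,0.6],[0,0,0,0,0,-0.1,0.6]]' 20 >/dev/null; python3 pl.py 552.5 -122.3 263 84|head -1
```

```text
t 10.2 pos [ 552.5 -123.6  264.5] yaw 83.1 F [-1.  -0.1  5.4] M [0.03 0.14 0.07] w 0.605 gf 21.7 j6 -0.31
t 10.5 pos [ 552.5 -123.6  264.5] yaw 87.4 F [1.2 0.7 4.9] M [0.01 0.06 0.08] w 0.599 gf 21.7 j6 -0.38
t 10.8 pos [ 552.5 -123.6  264.5] yaw 91.8 F [-0.1  0.5  5.2] M [0.07 0.12 0.07] w 0.601 gf 21.7 j6 -0.46
```

```bash

python3 -m crank '[[0,0,0,0,0,-0.05,0.6],[0,0,0,0,0,-0.1,0.6],[0,0,0,0,0,-0.1,0.6]]' 20 >/dev/null; python3 pl.py 552.5 -122.3 263 84|head -1
python3 -m crank '[[0,0,0,0,0,-0.05,0.6],[0,0,0,0,0,-0.1,0.6],[0,0,0,0,0,-0.1,0.6]]' 20 >/dev/null; python3 pl.py 552.5 -122.3 263 84|head -1
```

```text
t 11.1 pos [ 552.5 -123.7  264.5] yaw 96.3 F [-0.1 -1.6  4. ] M [-0.11 -0.09  0.02] w 0.599 gf 21.7 j6 -0.54
t 11.4 pos [ 552.6 -123.8  264.9] yaw 100.8 F [ 0.1 -0.5  7.2] M [-0.04  0.01 -0.01] w 0.604 gf 21.9 j6 -0.62
```

```bash

python3 -m crank '[[0,0,0,0,0,-0.05,0.6],[0,0,-0.004,0,0,-0.1,0.6],[0,0,-0.007,0,0,-0.15,0.6],[0,0,-0.01,0,0,-0.2,0.6],[0,0,-0.01,0,0,-0.2,0.6]]' 20 >/dev/null; python3 pl.py 552.5 -122.3 263 84|head -1
python3 -m crank '[[0,0,-0.004,0,0,-0.05,0.6],[0,0,-0.007,0,0,-0.1,0.6],[0,0,-0.01,0,0,-0.15,0.6],[0,0,-0.01,0,0,-0.2,0.6],[0,0,-0.01,0,0,-0.2,0.6]]' 20 >/dev/null; python3 pl.py 552.5 -122.3 263 84|head -1
```

```text
t 11.9 pos [ 552.6 -123.8  265.6] yaw 109.8 F [-0.4 -0.8  5.9] M [-0.07 -0.23  0.03] w 0.603 gf 21.7 j6 -0.77
t 12.4 pos [ 552.6 -123.8  266.5] yaw 118.8 F [ 2.  -0.3  4.8] M [-0.08 -0.38 -0.02] w 0.602 gf 21.7 j6 -0.93
```

```bash

python3 -m crank '[[0,0,-0.004,0,0,-0.1,0.6],[0,0,-0.008,0,0,-0.2,0.6],[0,0,-0.012,0,0,-0.3,0.6],[0,0,-0.016,0,0,-0.4,0.6],[0,0,-0.02,0,0,-0.5,0.6],[0,0,-0.02,0,0,-0.5,0.6]]' 20 >/dev/null; python3 pl.py 552.5 -122.3 263 84|head -1
python3 - <<'E'
from rig import capture,camera_info
from h import *
f=[]
for n in("scene","side"):
    p,d=capture(n); I=camera_info(n)
    c=(I["camera_from_world"]@[552.5,-122.3,105,1])[:3]; u=int(I["K"][0,2]+I["K"][0,0]*c[0]/-c[2]); v=int(I["K"][1,2]+I["K"][1,1]*c[1]/c[2])
    f.append(cv2.resize(p[v-35:v+35,u-35:u+35,::-1],(390,390),interpolation=cv2.INTER_CUBIC))
cv2.imwrite("pics/cmp2.png",np.hstack(f))
E
```

```text
t 13.0 pos [ 552.6 -123.7  268.4] yaw 141.3 F [3.3 0.4 4.4] M [ 0.03 -0.55 -0.01] w 0.6 gf 21.6 j6 -1.32
```

View pics/cmp2.png

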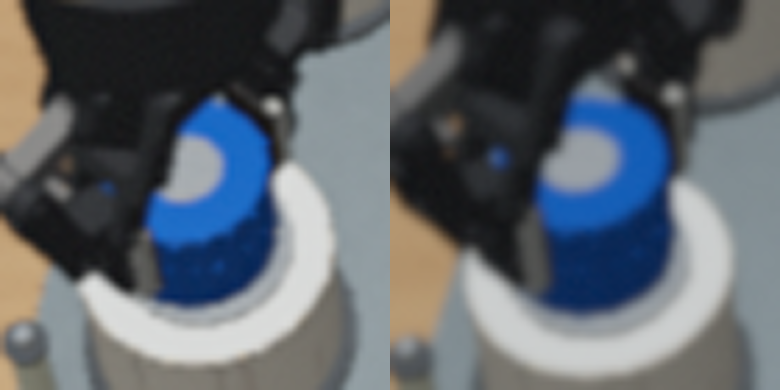

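The nut has turned with the gripper: its index line is now hidden behind the left finger. It stands clear of the washer, whose ring shows at (280,250). I'll continue counter-clockwise with matching lift.

```bash

python3 -m crank '[[0,0,-0.004,0,0,-0.1,0.6],[0,0,-0.008,0,0,-0.2,0.6],[0,0,-0.012,0,0,-0.3,0.6],[0,0,-0.016,0,0,-0.4,0.6],[0,0,-0.02,0,0,-0.5,0.6],[0,0,-0.024,0,0,-0.6,0.6],[0,0,-0.028,0,0,-0.7,0.6],[0,0,-0.032,0,0,-0.8,0.6],[0,0,-0.032,0,0,-0.8,0.6]]' 20 >/dev/null; python3 pl.py 552.5 -122.3 263 84|head -1
python3 -m crank '[[0,0,-0.01,0,0,0,0.6],[0,0,-0.015,0,0,0,0.6],[0,0,-0.02,0,0,0,0.6],[0,0,-0.02,0,0,0,0.6]]' 25 >/dev/null; python3 pl.py 552.5 -122.3 263 84|head -1
```

```text
t 14.0 pos [ 552.7 -123.2  271.5] yaw 177.4 F [4.5 2.1 2.3] M [ 0.54 -1.06 -0.06] w 0.6 gf 21.6 j6 -1.95
t 14.4 pos [ 552.7 -123.1  272.4] yaw 177.2 F [ 8.6  2.3 -5. ] M [ 0.48 -1.58 -0.06] w 0.601 gf 27.3 j6 -1.95
```

```bash

python3 -m crank '[[-0.007,0.004,0,0,0,0,0.6],[-0.014,0.007,0,0,0,0,0.6],[-0.014,0.007,0,0,0,0,0.6]]' 25 >/dev/null; python3 pl.py 552.5 -122.3 263 84|head -1
python3 -m crank '[[0,0,0,0,0,-0.1,0.6],[0,0,0,0,0,-0.2,0.6],[0,0,0,0,0,-0.2,0.6]]' 25 >/dev/null; python3 pl.py 552.5 -122.3 263 84|head -1
python3 -m crank '[[0,0,-0.01,0,0,0,0.6],[0,0,-0.015,0,0,0,0.6],[0,0,-0.015,0,0,0,0.6]]' 25 >/dev/null; python3 pl.py 552.5 -122.3 263 84|head -1
```

```text
t 14.7 pos [ 553.6 -122.8  272.7] yaw 177.3 F [ 3.   0.3 -2.6] M [ 0.14 -0.45  0.02] w 0.6 gf 27.7 j6 -1.95
t 15.0 pos [ 553.7 -122.9  273.2] yaw -173.6 F [1.9 2.  0.4] M [ 0.27 -0.36  0.01] w 0.599 gf 27.8 j6 -2.11
t 15.3 pos [ 553.7 -122.9  274.7] yaw -173.6 F [ 1.2  3.1 -1.9] M [ 0.4  -0.33 -0.04] w 0.605 gf 27.7 j6 -2.11
```

The side load is gone and the nut follows the lift with almost no pull, so it is free. I'll lift it clear.

```bash

python3 -m crank '[[0,0,-0.015,0,0,0,0.6],[0,0,-0.03,0,0,0,0.6],[0,0,-0.05,0,0,0,0.6],[0,0,-0.05,0,0,0,0.6]]' 30 >/dev/null; python3 pl.py 552.5 -122.3 263 84|head -1
python3 -m crank '[[0,0,-0.05,0,0,0,0.6],[0,0,-0.1,0,0,0,0.6],[0,0,-0.2,0,0,0,0.6],[0,0,-0.35,0,0,0,0.6],[0,0,-0.5,0,0,0,0.6],[0,0,-0.5,0,0,0,0.6],[0,0,-0.5,0,0,0,0.6]]' 30 >/dev/null; python3 pl.py 552.5 -122.3 263 84|head -1
python3 - <<'E'
from rig import capture,camera_info
from h import *
f=[]
for n in("scene","side"):
    p,d=capture(n); I=camera_info(n); W=world(d,I["K"],I["camera_from_world"])
    hsv=cv2.cvtColor(p,cv2.COLOR_RGB2HSV); H,S=hsv[...,0].astype(int),hsv[...,1]
    m=(H>100)&(H<125)&(S>120)&(d>0)&(np.hypot(W[...,0]-552,W[...,1]+122)<45); print(n,"nut z",np.percentile(W[m][:,2],[2,98]),circ(W[m]))
    b=lambda x,y,r:(np.hypot(W[...,0]-x,W[...,1]-y)<r)&(d>0)
    m=b(508,-235,45)&(W[...,2]>30)&(W[...,2]<42); print("roll",circ(W[m]),W[m][:,2].std())
    m=b(568,36,50)&(W[...,2]>125)&(W[...,2]<142); print("red",circ(W[m]))
    f.append(cv2.resize(p[150:350,190:390,::-1],(390,390)))
cv2.imwrite("pics/end.png",np.hstack(f))
E
```

```text
t 15.7 pos [ 553.8 -123.2  280.4] yaw -173.6 F [ 0.9 -0.1 -0.2] M [ 0.04 -0.01  0.03] w 0.6 gf 31.9 j6 -2.11
t 16.4 pos [ 553.7 -123.   330. ] yaw -173.6 F [-0.4 -0.1 -0.3] M [ 0.02  0.03 -0.05] w 0.599 gf 31.9 j6 -2.11
scene nut z [148.19823905 288.62066802] [ 558.2 -129.8   33.8]
roll [ 507.1 -235.4   31.9] 1.5859044669467468
red [571.1  35.2  33.9]
side nut z [146.97705204 228.48033424] [ 559.4 -128.9   33.5]
roll [ 507.8 -236.6   32.2] 1.31015301030866
red [568.3  33.3  33.9]
```

View pics/end.png

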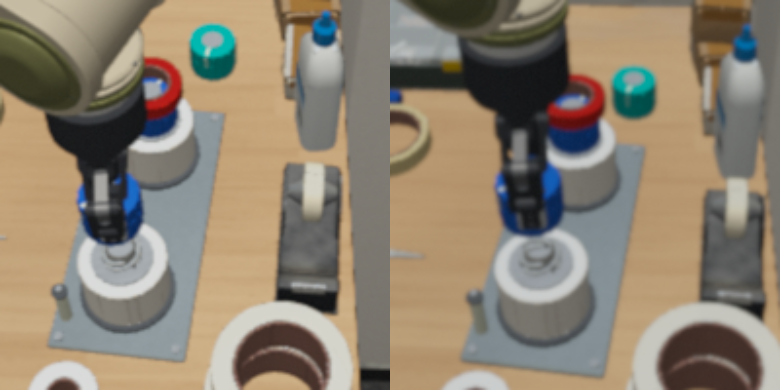

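The nut is held level at (525,195). Its underside is at about z=146, clear of the bare stud at (537,250). The roll is flat on the bench, and the red tape, other nut and glue are unmoved, so I'm handing in.

```bash
python3 -c "
from rig import ticket; print(ticket.finish_job())"
```

```text
the job is handed in; nothing more can be done
None
```

The job is handed in, verdict not reported: the label roll stands flat on the bench and the nut, which loosened counter-clockwise (right-hand thread), is held level about 48 mm above its stud tip, with the red tape, other nut and glue bottle not visibly moved.

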